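# Clip a welded test coupon onto the inspection stage and swing the magnifier over it

### The arm

A 7-joint arm with a two-finger parallel gripper is mounted at the origin on a cart in front of the work surface, level with it; the furniture and walls round the work are solid. World frame = base frame: x ahead of the robot, y to its left, z up, the work surface at z = 0. Lengths are in m, angles in rad, forces in N, time in s.
With the tool pointing down it reaches from about 0.4 to 0.9 m from the base axis. Payload 5.6 kg.
Tool frame: the origin (TCP) lies midway between the tips of the shut fingers; the grasp point (between the pads) lies 19 mm behind it; z points along the fingers, y is the line along which they close (so a half turn about z gives the same grasp; the last joint's range is limited). The gripper opens to 92 mm and grips with 3 to 60 N. Pads are 20 mm wide; open, the fingers measure 128 mm over their backs; the gripper's body (75 mm by 189 mm) begins 69 mm behind the grasp point.
Start: joints at [-1.348, 0.468, -0.012, 1.603, 0.006, 1.071, -0.056], TCP at [0.171, 0.627, 0.187] pointing down, gripper open.
Joint ranges: [-2.53, 2.53], [-0.31, 2.02], [-1.57, 1.55], [0.28, 2.44], [-1.29, 4.43], [0.15, 1.84], [-2.92, 2.92]. Speed limits (rad/s): [2.57, 2.57, 3.14, 3.14, 3.14, 3.14, 3.14].

### API

Orientations are given as a 3x3 rotation matrix whose columns are the frame's x, y, z axes.
In Python, from station import env, effector, solver, viewer, workorder, search_frame, tip_of gives the robot as it stands. Calls block until the motion is done:
- env.reach(position, orientation): joint-space move of the TCP to a pose.
- env.movel(position, frame=None, rate=0.15): straight line of the TCP; frame=None keeps the orientation; rate is the mean speed in m/s.
- env.goto_joints(angles): joint-space move.
- effector.release() and effector.grasp(squeeze=None): open the fingers fully, or close them until they stop; squeeze is the grip in N (None keeps the last).
- env.pause(seconds).
- solver.inverse_kinematics(position, orientation): joint angles nearest the present ones, or None.
- env.sense(): the state.
- viewer.read_camera(name): name is "scene" or "side" or "wrist"; returns (picture, depth): 420x560x3 uint8, red, green, blue; 420x560 float32, m along the optical axis (not along the pixel's ray), 0 where there is no reading.
- viewer.camera_info(name): a dict with "intrinsics" (3x3 intrinsics, pixels), "dist_coeffs" ([k1, k2, p1, p2, k3] as OpenCV has them; the pictures are not rectified), "eye" and "rotation" of the camera in the world; the wrist camera has in their place "T_tool_cam" (4x4, takes a point from camera to tool coordinates, whose origin is the TCP and whose axes are the flange's). Camera axes: x right, y up, looking along -z (the intrinsics and any distortion apply to the point x, -y, -z); pixel columns grow to the right and rows downward; lengths in m; the calibration is good to about 2 mm. A picture is of the moment at which its call begins: read the wrist's pose just before it. camera_info takes no time and is no camera call.
A pose or a line that the arm cannot do raises env.PlanningError and nothing moves.
- workorder.finish_job(): hands the job in; it is judged then, once.
Trained networks look in the newest picture that a camera, given by its name, has taken for a name from the list of things; names that differ only in an ending like _2 or _b are one class to them, and where a whole thing is asked for, a point or a joint stands for the part that bears it (a point fixed in the world has none). Each returns a list of dicts, best first, with "score" (0 to 1); they miss things now and then, are a little off and sometimes report something else, mostly with a low value. They report only what shows in the picture. A call takes as long as a camera call.
- search_frame(camera, name): "at" ([x, y, z] in m, in world coordinates, good to about 4 mm: the middle of the surface that is visible of it).
- tip_of(camera, name): "at" ([x, y, z] in m, in world coordinates, good to about 4 mm: a listed point, or the origin of a listed thing).
The state is a dict: "t": time; "joint_positions": joint angles; "joint_velocities": joint speeds; "tau": joint torques, N m; "ee_pos": TCP position; "tcp_rot": TCP orientation; "wrist_force": force on the tool from outside, world axes, zero at the start; "moment": the same for the moment, N m; "gripper_width": finger opening in m; "grasp_force": force on a finger pad.
Only numpy, scipy, OpenCV 4.12 (cv2) and the standard library are available. Lean on these libraries where they do the work, as an engineer would, in place of code of your own. Each camera call takes 0.05 s, during which the arm holds its last target. There are 200 camera calls.

### The job

The welded test coupon has to go on the inspection stage for its visual check. Slide it in lengthways, bead up, from the open end of the stage, so that it lifts the two sprung clips itself, then press it gently into the sprung stop until both clips snap down behind its tail and hold it; do not pry or press the clips with the gripper and do not ram the stop. Then swing the magnifier round until its lens stands over the coupon, let go, and leave the other things on the bench where they are.

Things in the scene. Friction and masses are not known exactly. Their poses are not given: they have to be found in the camera images.
- coupon: Welded test coupon: dark steel plate 80 x 58 x 8 mm, about 0.3 kg, with a lighter weld bead 2 mm proud along the middle of its upper face. Loose, lies flat on the bench. Origin: centre of its underside; x along its length and bead (either end may go in first), y across (58 mm, grip it there), z up.
- home (a point): Point on the flat top face of the inspection stage (grey cast bed, ground top, bolted down), 30 mm above the bench: where the centre of the coupon's underside lies when it is home. x: the way the coupon is pushed in, from the open end to the stop; y: left of that; z up. Home, the coupon's tail is at x = -40 mm.
- open_end (a point): Middle of the open end's edge of the stage's top face, at x = -170 mm of home, axes as home's. The top face is 100 mm wide and bare from here to x = -85 mm of home. From there two guides 7 mm high narrow from about 80 mm apart to 61 mm at x = -48 mm, then run straight on to +42 mm (1.5 mm of play each side of the coupon). The bed falls straight to the bench.
- post_top (a point): Top of the magnifier's round post and hub (22 mm thick), 117 mm above the bench, beside the stage at x = 0, y = -110 mm of home. z up.
- clip_left (a joint): Left sprung clip: bare steel leaf 7 mm wide along y = +24 mm of home, 15 mm above the stage face, rooted behind the stop. Value: 0 = down, about 0.065 rad while its nose rides on the coupon's top. A spring presses the nose down with about 2 N at rest, 2.5 N on the coupon. Riding both clips up takes about 8 to 15 N of push on the coupon, sliding on about 5 to 10 N.
- clip_right (a joint): Right sprung clip, along y = -24 mm of home, else as the left one. 41 mm are free between the two noses for a finger that pushes the middle of the coupon's tail.
- nose_left (a point): Foot of the upright holding face of the left clip's nose, x = -40 mm of home: it falls behind the tail as the tail passes it. From there a 22 degree ramp rises towards the open end, from 1.5 mm above the stage face to 12 mm at x = -68 mm; the coupon meets it when its leading end is at about x = -57 mm. Lay the coupon down short of the ramps, not on them.
- nose_right (a point): The same point of the right nose.
- stop_bar (a joint): Sprung stop: steel pad 30 mm wide, 7.5 mm high on two coil springs at the far end of the stage. 0 = sprung out, its face at x = +37 mm of home; about 3 mm (9.5 N) when the coupon is home and held by the clips. It starts at 5 N, so the clips drop at a push on the tail of about 9 to 16 N in all; at 6 mm (14 N) it is solid. Pressing the coupon on it with more than 20 N is ramming.
- lens_arm (a joint): Swing arm of the magnifier, turning about the upright post: 0 = against its end stop with the lens over home; grows clockwise seen from above, to 1.9 rad; it starts parked at 1.05 to 1.5 rad, out beyond the stop. Light friction (0.03 N m) keeps it where it is left.
- lens_centre (a point): Middle of the magnifier's round lens, dark rim 78 mm across and 10 mm high, 110 mm from the post's axis, about 95 mm above the bench. z up.
- lens_knob (a point): Middle of the upright round knob on the far side of the lens rim, 13 mm thick, its grip from 107 to 125 mm above the bench; 154.5 mm from the post's axis, on the line from the post through the lens centre. Pinch or push it to swing the arm. z up.
- magnet_square: Bystander: red arrow-shaped set-up magnet, 56 x 95 x 16 mm, lying flat.
- chipping_hammer: Bystander: chipping hammer with a wooden handle, 86 x 165 x 33 mm.
- adjustable_wrench: Bystander: adjustable wrench, 50 x 202 x 12 mm.
- side_cutters: Bystander: side cutters with red grips, 46 x 149 x 15 mm.

How it is judged:
By the outcome, as a careful person would: the job done as asked, in the order asked, and still so for the second after the job is handed in, with the robot touching nothing.
It also fails if it takes over 72 s, if anything falls off the work surface, if the arm or the gripper's body presses on something with over 40 N, if the wrist force passes 120 N, or if a joint passes its speed limit or range.

## Working session

There is one attempt and no reset: what is moved stays moved. The work goes in short steps, each a Python script; the robot and the scene stay as the last script left them, time stands still between calls to the robot, and variables do not carry over. Pictures are saved under pics/ and viewed, at most 13 in all, crops included, and the job is handed in when it is done.

```bash
ls; mkdir -p pics; cat > m.py <<'E'
from station import env, effector, solver, viewer, workorder, search_frame, tip_of
import numpy as np, cv2
E
python3 - <<'E'
from m import *
s=env.sense();print(s['t'],s['ee_pos'],s['tcp_rot'],s['wrist_force'],s['gripper_width'])
ims=[]
for c in("scene","side"):
    p,d=viewer.read_camera(c); cv2.imwrite(f'pics/{c}0.png',p[:,:,::-1]); np.save(f'{c}_d.npy',d)
    i=viewer.camera_info(c);print(c,np.round(i['eye'],3),np.round(i['rotation'],3).tolist())
    for n in("coupon",'home','open_end','post_top','nose_left','nose_right','lens_centre','lens_knob'):
        r=tip_of(c,n)[:2];print(n,[(np.round(q['at'],4).tolist(),round(q['score'],2)) for q in r])
    r=search_frame(c,'coupon')[:2];print('S coupon',[(np.round(q['at'],4).tolist(),round(q['score'],2)) for q in r])
E
```

```text
pics
0.0 [0.17063124 0.62654419 0.18653401] [[-9.64876933e-01  2.62702095e-01 -3.37348987e-04]
 [ 2.62702276e-01  9.64875344e-01 -1.75602424e-03]
 [-1.35811526e-04 -1.78296963e-03 -9.99998401e-01]] [-0.80663732 -0.31417114 -0.24948671] 0.09178097221710524
scene [ 0.042 -1.115  0.99 ] [[0.85, 0.365, -0.379], [-0.526, 0.577, -0.625], [-0.009, 0.731, 0.683]]
coupon [([0.5424, -0.4502, 0.0012], 0.97)]
home [([0.5878, -0.1314, 0.0327], 0.79)]
open_end [([0.5987, -0.3018, 0.032], 0.91)]
post_top [([0.6966, -0.1301, 0.1166], 0.76), ([0.4502, -0.5686, 0.0035], 0.65)]
nose_left [([0.6129, -0.1752, 0.0277], 0.69), ([0.5647, -0.1762, 0.0327], 0.44)]
nose_right [([0.6123, -0.1704, 0.0303], 0.47)]
lens_centre [([0.6538, -0.024, 0.0959], 0.6), ([0.4525, -0.5716, 0.0048], 0.59)]
lens_knob [([0.6414, 0.0189, 0.1128], 0.85), ([0.5987, -0.3052, 0.0289], 0.62)]
S coupon [([0.5394, -0.4538, 0.0095], 0.85)]
side [ 0.408 -1.145  0.703] [[0.989, 0.068, -0.134], [-0.149, 0.568, -0.809], [0.021, 0.82, 0.572]]
coupon [([0.539, -0.4488, -0.003], 0.91)]
home [([0.587, -0.1354, 0.0311], 0.64)]
open_end [([0.5992, -0.3046, 0.0339], 0.77), ([0.7016, -0.3965, 0.0055], 0.52)]
post_top [([0.6979, -0.1289, 0.1194], 0.77), ([0.6415, 0.0151, 0.1182], 0.7)]
nose_left [([0.5682, -0.1764, 0.0327], 0.61)]
nose_right [([0.614, -0.1731, 0.033], 0.52)]
lens_centre [([0.6586, -0.0248, 0.099], 0.66), ([0.6117, -0.1729, 0.0285], 0.16)]
lens_knob [([0.6427, 0.0172, 0.1167], 0.75), ([0.6135, -0.1738, 0.0311], 0.7)]
S coupon [([0.5401, -0.4547, 0.0049], 0.64)]
```

View pictures.

View pics/scene0.png

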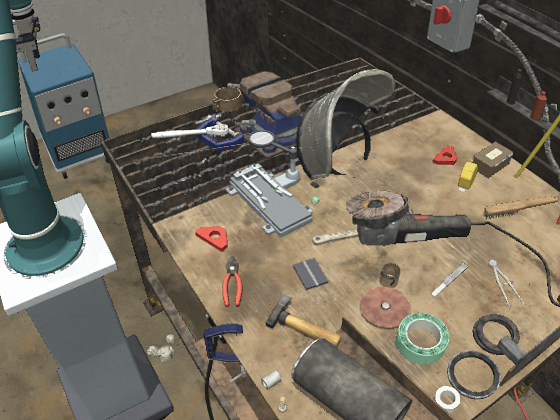

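View pics/side0.png

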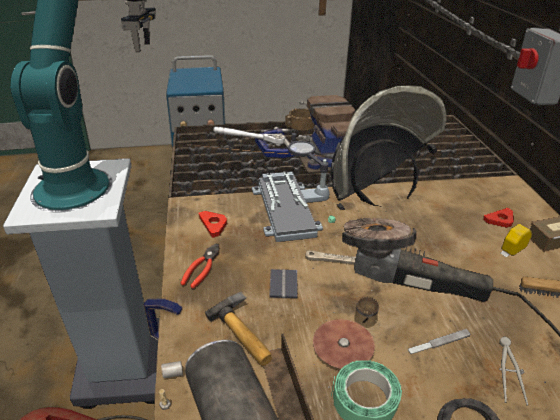

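```bash
cat >> m.py <<'E'
def R(th,s=1):  # tool down, tool y along s*(left of heading th)
    y=s*np.array([-np.sin(th),np.cos(th),0]); z=np.array([0,0,-1.]); return np.column_stack([np.cross(y,z),y,z])
def snap(name):
    s=env.sense(); p,d=viewer.read_camera("wrist"); i=viewer.camera_info("wrist")
    T=np.eye(4);T[:3,:3]=s['tcp_rot'];T[:3,3]=s['ee_pos'];T=T@i['T_tool_cam']
    cv2.imwrite(f'pics/{name}.png',p[:,:,::-1]); np.savez(f'{name}.npz',p=p,d=d,T=T,K=i['intrinsics'],D=i['dist_coeffs'])
    return p,d,T
def tips(c,names,k=2):
    for n in names: print(n,[(np.round(q['at'],4).tolist(),round(q['score'],2)) for q in tip_of(c,n)[:k]])
def world(f,uv,z=None):  # pixels -> world on plane z, or by depth
    f=np.load(f+'.npz'); uv=np.array(uv,float).reshape(-1,1,2); T=f['T']
    n=cv2.undistortPoints(uv,f['K'],f['D'])[:,0]; r=np.c_[n[:,0],-n[:,1],-np.ones(len(n))]
    if z is None: r=r*np.array([f['d'][int(v),int(u)] for u,v in uv[:,0]])[:,None]; return r@T[:3,:3].T+T[:3,3]
    r=r@T[:3,:3].T; return T[:3,3]+r*((z-T[2,3])/r[:,2])[:,None]
E
python3 - <<'E'
from m import *
th=np.radians(93.9)
print(np.round(viewer.camera_info('wrist')['T_tool_cam'],3).tolist())
for s in(1,-1):print(s,np.round(solver.inverse_kinematics([0.593,-0.24,.3],R(th,s)),2))
env.movel([0.171,0.627,0.40],rate=.3)
qs=[solver.inverse_kinematics([0.593,-0.24,.3],R(th,s)) for s in(1,-1)]
s=1 if abs(qs[0][6])<abs(qs[1][6]) else -1
print(s); env.reach([0.593,-0.24,.30],R(th,s)); print(env.sense()['t'],env.sense()['wrist_force'],env.sense()['joint_positions'])
snap('stage'); tips('wrist',['home','open_end','nose_left','nose_right','post_top','lens_centre','lens_knob'])
env.reach([0.541,-0.45,.25],R(th,s)); snap('coup'); tips('wrist',['coupon']);print(env.sense()['t'])
a=cv2.imread('pics/stage.png');b=cv2.imread('pics/coup.png');cv2.imwrite('pics/both.png',cv2.resize(np.vstack([a,b]),None,fx=.71,fy=.71))
E
```

```text
[[-0.0, 0.962, 0.272, 0.077], [1.0, 0.0, 0.0, 0.0], [-0.0, 0.272, -0.962, -0.198], [0.0, 0.0, 0.0, 1.0]]
1 [-0.49  0.68  1.35  1.55 -0.67  1.45 -2.18]
-1 [-0.37  0.51  1.03  1.54 -0.44  1.34  0.78]
-1
5.2417 [-0.61531327 -0.07624176 -0.39573425] [-0.37423304  0.5123558   1.04470915  1.54265029 -0.44994409  1.34767009
  0.78507181]
home [([0.5827, -0.1346, 0.0253], 0.98)]
open_end [([0.5951, -0.3026, 0.0263], 0.75)]
nose_left [([0.5644, -0.1748, 0.0303], 0.98), ([0.5809, -0.1325, 0.0283], 0.55)]
nose_right [([0.5966, -0.3082, 0.0279], 0.74), ([0.6159, -0.1714, 0.0318], 0.58)]
post_top [([0.6991, -0.1273, 0.1162], 0.63), ([0.6149, -0.1681, 0.0331], 0.59)]
lens_centre [([0.6578, -0.0253, 0.0969], 0.78)]
lens_knob []
coupon [([0.5417, -0.4515, 0.0002], 0.92)]
6.6333
```

View pics/both.png

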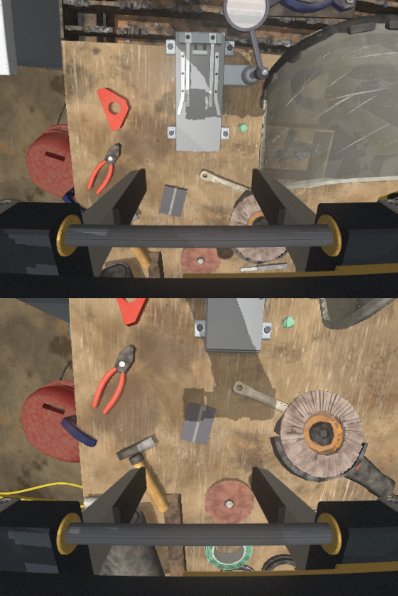

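```bash
python3 - <<'E'
from m import *
def cloud(f):
    g=np.load(f+'.npz');h,w=g['d'].shape;uv=np.stack(np.meshgrid(np.arange(w),np.arange(h)),-1).reshape(-1,2)
    return world(f,uv).reshape(h,w,3)
for f,b in(('coup',(.48,.60,-.51,-.39)),('stage',(.5,.7,-.33,-.05))):
    P=cloud(f);x,y,z=P[...,0],P[...,1],P[...,2]
    roi=(x>b[0])&(x<b[1])&(y>b[2])&(y<b[3])
    print(f,np.histogram(z[roi],bins=np.arange(-.01,.06,.004)))
    lo,hi=((.0045,.013),(.024,.0335))[f=='stage']
    m=roi&(z>lo)&(z<hi)
    n,l,st,c=cv2.connectedComponentsWithStats(cv2.morphologyEx(m.astype(np.uint8),cv2.MORPH_OPEN,np.ones((3,3))))
    k=1+np.argmax(st[1:,4]);Q=P[l==k]
    print(st[k],Q[:,2].mean(),cv2.minAreaRect(Q[:,:2].astype(np.float32)*1000))
a=cv2.imread('pics/coup.png')[120:250,220:380];b=cv2.imread('pics/stage.png')[30:230,220:380]
cv2.imwrite('pics/crop.png',np.hstack([cv2.resize(a,None,fx=2.4,fy=2.4)[:312],cv2.resize(b,None,fx=2.5,fy=2.5)[:312]]) if 0 else np.hstack([cv2.copyMakeBorder(cv2.resize(a,None,fx=2.4,fy=2.4),0,288,0,0,0),cv2.resize(b,None,fx=2.5,fy=3)[:600]]))
E
```

```text
coup (array([   0,    1, 3540,  642, 1652,  436,    0,    0,    0,    0,    0,
          0,    0,    0,    0,    0,    0]), array([-0.01 , -0.006, -0.002,  0.002,  0.006,  0.01 ,  0.014,  0.018,
        0.022,  0.026,  0.03 ,  0.034,  0.038,  0.042,  0.046,  0.05 ,
        0.054,  0.058]))
[ 254  147   50   60 2088] 0.009275033583361791 ((539.7564086914062, -448.9974365234375), (82.00264739990234, 57.931461334228516), 80.2048568725586)
stage (array([  17,   89, 6303, 1450,  143,  643,  348, 1017,   62,  751, 7436,
        658,  835,  488, 1098,   49,    4]), array([-0.01 , -0.006, -0.002,  0.002,  0.006,  0.01 ,  0.014,  0.018,
        0.022,  0.026,  0.03 ,  0.034,  0.038,  0.042,  0.046,  0.05 ,
        0.054,  0.058]))
[ 248   62   64  152 5992] 0.03116492415111053 ((590.779052734375, -190.19772338867188), (99.16193389892578, 225.86851501464844), 2.5569911003112793)
```

View pics/crop.png

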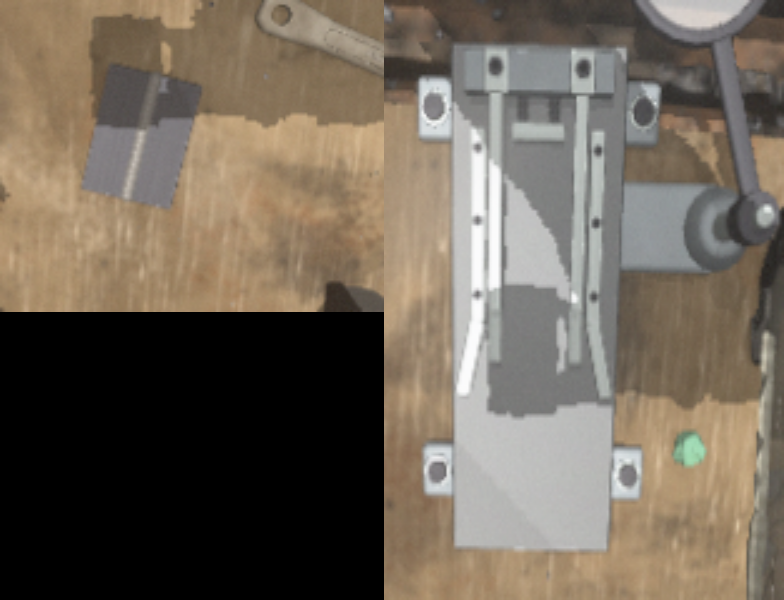

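```bash
cat >> m.py <<'E'
H=np.array([.588,-.1335,.030]); TH=np.radians(92.8)
def hp(x,y,z): # home frame -> world
    c,s=np.cos(TH),np.sin(TH); return H+[c*x-s*y,s*x+c*y,z]
def st():
    s=env.sense(); d=s['ee_pos']-H; c,n=np.cos(TH),np.sin(TH)
    f=s['wrist_force']; return 't %.1f home-frame tcp %s F(home) %s w %.4f g %.1f'%(s['t'],np.round([c*d[0]+n*d[1],-n*d[0]+c*d[1],d[2]],4),np.round([c*f[0]+n*f[1],-n*f[0]+c*f[1],f[2]],1),s['gripper_width'],s['grasp_force'])
E
python3 - <<'E'
from m import *
w=world('stage',[(248,45.7),(248.4,212.3),(317.2,45.7),(309.2,213)],.03);print(np.round(w,4).tolist())
for a,b in((0,1),(2,3)):d=w[a]-w[b];print(np.degrees(np.arctan2(d[1],d[0])),np.hypot(*d[:2]))
c=world('coup',[(220+x/2.4,120+y/2.4) for x,y in((113,63),(202,90),(168,210),(82,186))],.008);print('coupon',np.round(c,4).tolist(),c.mean(0))
d=c[0]-c[3];print(np.degrees(np.arctan2(d[1],d[0])))
g=np.load('coup.npz');uv=np.stack(np.meshgrid(np.arange(560),np.arange(330)),-1).reshape(-1,2);P=world('coup',uv)
t=np.radians(80.2);q=P[:,:2]-[.5398,-.449];a=q@[np.cos(t),np.sin(t)];b=q@[-np.sin(t),np.cos(t)]
k=(P[:,2]>.012)&(P[:,2]<.09)&(abs(a)<.06)&(abs(b)<.08);print('obstacles',k.sum(),np.round(np.c_[a,b,P[:,2]][k][::10],3)[:15].tolist())
for p,t,s in((hp(-107,0,2)*0+hp(-.107,0,.002),TH,-1),(hp(-.06,0,.003),TH+np.pi/2,1),(hp(-.06,0,.003),TH+np.pi/2,-1)):
    r=solver.inverse_kinematics(p,R(t,s));print(None if r is None else np.round(r,2))
E
```

```text
[[0.5357, -0.0585, 0.03], [0.5469, -0.3055, 0.03], [0.6339, -0.0516, 0.03], [0.6458, -0.2998, 0.03]]
92.6161056478965 0.2472799808126383
92.74226669187082 0.24849549695408696
coupon [[0.5213, -0.4052, 0.008], [0.5762, -0.4175, 0.008], [0.5615, -0.4944, 0.008], [0.5063, -0.4825, 0.008]] [ 0.54132436 -0.44992474  0.008     ]
79.027143543348
obstacles 18 [[0.035, 0.001, 0.012], [-0.056, 0.08, 0.023]]
[-0.24  0.78  0.83  1.77 -0.71  0.92  0.96]
[-0.49  0.96  1.16  1.83 -1.01  1.09 -0.46]
[-0.12  0.66  0.52  1.81 -0.44  0.8   2.25]
```

```bash
sed -i 's/^H=.*/H=np.array([.5882,-.1332,.030]); TH=np.radians(92.7)/' m.py
python3 - <<'E'
from m import *
t=np.radians(79.8);g=np.array([.5405,-.4495,0])+.005*np.array([np.cos(t),np.sin(t),0])
env.reach(g+[0,0,.08],R(t,-1)); print(st())
env.movel(g+[0,0,.003],rate=.08); print(st())
effector.grasp(25); print(st())
env.movel(g+[0,0,.09],rate=.12); print(st())
snap('held')
a=cv2.imread('pics/held.png');cv2.imwrite('pics/held2.png',a)
E
```

```text
t 7.3 home-frame tcp [-0.3095  0.0602  0.0517] F(home) [-0.7  0.1 -0.4] w 0.0916 g 0.0
t 8.5 home-frame tcp [-0.3093  0.0612 -0.0264] F(home) [0.1 1.  0.7] w 0.0918 g 0.0
t 9.8 home-frame tcp [-0.3088  0.0614 -0.027 ] F(home) [-1.  -1.3  0. ] w 0.0005 g 0.0
t 10.7 home-frame tcp [-0.3082  0.0616  0.0593] F(home) [-0.3 -0.4  0.1] w 0.0001 g 0.0
```

View pics/held2.png

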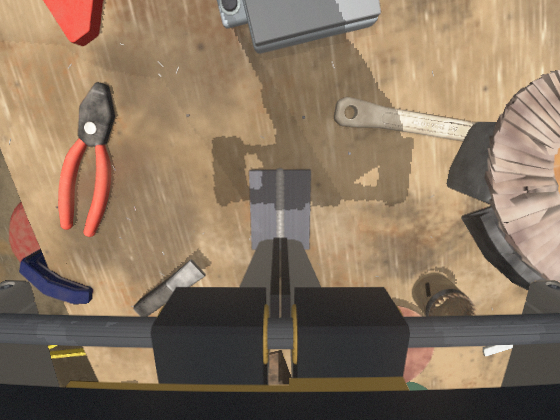

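```bash
python3 - <<'E'
from m import *
c=world('held',[(250,169),(311,169),(248,245),(312,245)],.008);print(np.round(c,4).tolist())
c=world('held',[(250,180),(262,200),(300,230),(281,190),(230,230),(340,220),(275,310),(285,310)]);print(np.round(c,4).tolist())
s=env.sense();print(s['ee_pos'],s['tcp_rot'].tolist(),s['joint_positions'])
tips('wrist',['coupon']);viewer.read_camera('side');tips('side',['coupon'])
E
```

```text
[[0.5201, -0.404, 0.008], [0.5762, -0.4141, 0.008], [0.5026, -0.4785, 0.008], [0.5658, -0.4899, 0.008]]
[[0.5181, -0.414, 0.0091], [0.5255, -0.4351, 0.0087], [0.5565, -0.472, 0.008], [0.5452, -0.4283, 0.0106], [0.4866, -0.462, 0.0011], [0.5975, -0.4706, 0.0027], [0.54, -0.4405, 0.1813], [0.544, -0.4416, 0.1807]]
[ 0.54100003 -0.44392207  0.08895661] [[0.17698604953067731, 0.9842125816355745, -0.0012379102398845764], [0.9842129079791716, -0.17698462259480652, 0.001181157126079208], [0.0009434186277635968, -0.0014274155706338262, -0.9999985362219693]] [ 0.06989529  0.8239065   0.91290423  1.58391521 -0.71080153  1.09712102
  0.98859016]
coupon []
coupon [([0.5405, -0.4477, -0.0047], 0.79)]
```

```bash
python3 - <<'E'
from m import *
g=np.load('held.npz');i=viewer.camera_info('wrist');T=i['T_tool_cam']
for p in([0,0,0],[0,0,-.01],[0,0,-.019],[.01,0,0]):
    c=np.linalg.inv(T)@np.r_[p,1];v=np.array([[c[0],-c[1],-c[2]]])
    print(p,cv2.projectPoints(v,np.zeros(3),np.zeros(3),g['K'],g['D'])[0].ravel())
cols=[268,274,280,286,292]
for r in range(225,330,8): print(r,[np.round(np.r_[np.linalg.inv(T@np.eye(4))[0,:0],(T@np.r_[(lambda n,d:(n[0]*d,-n[1]*d,-d))(cv2.undistortPoints(np.array([[[u,float(r)]]]),g['K'],g['D'])[0,0],g['d'][r,u]),1])[:3]],3).tolist() for u in (270,280,290)])
E
```

```text
[0, 0, 0] [279.64737501 236.22954764]
[0, 0, -0.01] [279.63945911 241.61648881]
[0, 0, -0.019] [279.63166986 246.91952254]
[0.01, 0, 0] [279.64164902 222.78686097]
225 [[-0.02, -0.01, 0.082], [-0.019, 0.0, 0.078], [-0.019, 0.01, 0.079]]
233 [[-0.028, -0.01, 0.081], [-0.027, 0.0, 0.078], [-0.027, 0.01, 0.079]]
241 [[0.009, -0.006, -0.032], [0.01, 0.0, -0.034], [0.009, 0.006, -0.032]]
249 [[0.01, -0.005, -0.045], [0.011, 0.0, -0.047], [0.01, 0.006, -0.045]]
257 [[0.011, -0.005, -0.057], [0.011, 0.0, -0.057], [0.01, 0.005, -0.056]]
265 [[0.011, -0.005, -0.066], [0.01, 0.0, -0.065], [0.01, 0.005, -0.065]]
273 [[0.011, -0.004, -0.075], [0.01, 0.0, -0.073], [0.011, 0.005, -0.074]]
281 [[0.011, -0.004, -0.081], [0.01, 0.0, -0.081], [0.011, 0.005, -0.082]]
289 [[0.011, -0.004, -0.088], [0.007, 0.0, -0.082], [0.012, 0.004, -0.089]]
297 [[0.008, -0.004, -0.09], [0.004, 0.0, -0.083], [0.01, 0.004, -0.093]]
305 [[0.005, -0.004, -0.091], [0.0, 0.0, -0.084], [0.007, 0.004, -0.095]]
313 [[0.001, -0.004, -0.091], [-0.003, 0.0, -0.085], [0.005, 0.004, -0.096]]
321 [[0.027, -0.002, -0.131], [0.027, 0.0, -0.131], [0.027, 0.003, -0.131]]
329 [[0.025, -0.002, -0.132], [0.026, 0.0, -0.133], [0.026, 0.003, -0.133]]
```

```bash
python3 - <<'E'
from m import *
i=viewer.camera_info('wrist');T=i['T_tool_cam']
for f in('held','coup'):
    g=np.load(f+'.npz');uv=np.stack(np.meshgrid(np.arange(560),np.arange(420)),-1).reshape(-1,1,2).astype(float)
    n=cv2.undistortPoints(uv,g['K'],g['D'])[:,0];d=g['d'].ravel();P=np.c_[n[:,0]*d,-n[:,1]*d,-d,d*0+1]@T.T
    k=(P[:,2]<.0)&(d>0)&(P[:,2]>-.06)
    print(f,np.sort(P[k,2])[-300::30].round(4)); q=P[k];q=q[q[:,2]>np.sort(q[:,2])[-150]];print(q[::12,:3].round(3).tolist())
p=np.array([.56,-.355])
env.reach([*p,.05],R(TH,-1)); f0=env.sense()['wrist_force']
env.movel([*p,0.006],rate=.08)
for z in np.arange(.005,-.032,-.001):
    try: env.movel([*p,z],rate=.03)
    except Exception as e: print('stop',z,e);break
    s=env.sense()
    if s['wrist_force'][2]-f0[2]>2.5: break
print(z,s['ee_pos'],s['wrist_force']-f0,s['t'])
env.movel([*p,.06],rate=.1)
E
```

```text
held [-0.0133 -0.0131 -0.0129 -0.0126 -0.0124 -0.0122 -0.0118 -0.0115 -0.011
 -0.0103]
[[0.11, 0.165, -0.011], [0.11, 0.167, -0.012], [0.108, 0.166, -0.011], [0.107, 0.159, -0.011], [0.107, 0.166, -0.012], [0.105, 0.158, -0.01], [0.105, 0.157, -0.011], [0.104, 0.157, -0.012], [0.103, 0.156, -0.012], [0.103, 0.156, -0.012], [0.102, 0.156, -0.012], [0.099, 0.147, -0.011], [0.093, 0.14, -0.012]]
coup [-0.0346 -0.0339 -0.0333 -0.0327 -0.0322 -0.0315 -0.0308 -0.0302 -0.0296
 -0.029 ]
[[0.011, -0.049, -0.029], [0.01, -0.049, -0.03], [0.01, 0.049, -0.029], [0.01, 0.049, -0.031], [0.009, -0.054, -0.031], [0.01, 0.055, -0.031], [0.006, 0.046, -0.028], [0.005, 0.046, -0.028], [0.003, -0.046, -0.032], [-0.0, 0.046, -0.031], [-0.004, 0.046, -0.03], [-0.005, 0.046, -0.031], [-0.008, 0.046, -0.03]]
-0.027 [ 0.56013201 -0.35511782 -0.02661173] [0.27600413 1.38833059 3.41299954] 20.3167
```

```bash
python3 - <<'E'
from m import *
t=np.radians(79.7);g=np.array([.5408,-.4488,-.026])+.005*np.array([np.cos(t),np.sin(t),0])
effector.release()
env.reach(g+[0,0,.06],R(t,-1))
env.movel(g+[0,0,.0025],rate=.08); print(st())
effector.grasp(30); print(st())
if env.sense()['gripper_width']>.04:
    env.movel(g+[0,0,.09],rate=.15); print(st())
    snap('held3')
E
```

```text
t 24.0 home-frame tcp [-0.3086  0.061  -0.0532] F(home) [-0.3 -0.1  0.2] w 0.0919 g 0.0
t 24.7 home-frame tcp [-0.3081  0.0611 -0.0533] F(home) [0.6 0.2 1.4] w 0.0568 g 30.0
t 25.4 home-frame tcp [-0.3073  0.0614  0.0331] F(home) [ 1.4 -1.  -4.1] w 0.0574 g 30.0
```

View pics/held3.png

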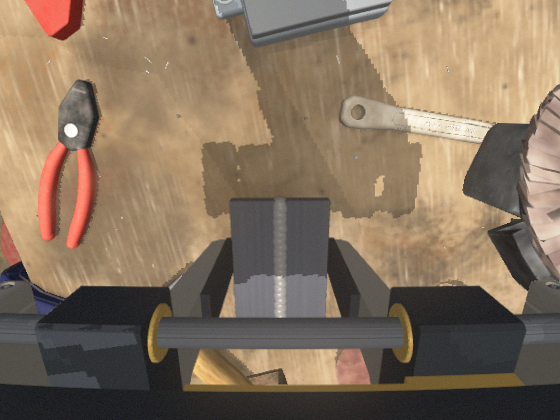

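```bash
python3 - <<'E'
from m import *
g=np.load('held3.npz');s=env.sense();zt=s['ee_pos'][2]+.0315
w=world('held3',[(231,198),(329,198)],zt)
rel=(w-s['ee_pos'])@s['tcp_rot'];print(rel.round(4).tolist())
L=rel[:,0].mean();off=rel[:,1].mean()
if not .035<L<.055: L=.036
x=-.073-L;y=off if abs(off)<.004 else 0  # tool y = -home y
print(L,off)
env.reach(hp(x,y,.03),R(TH,-1));print(st())
env.movel(hp(x,y,-.0215),rate=.1);print(st())
for z in(-.0225,-.0235,-.0245):
    if env.sense()['wrist_force'][2]>-1: break
    env.movel(hp(x,y,z),rate=.03)
print(st())
effector.release();print(st())
env.movel(hp(x,y,.05),rate=.2)
tq=hp(-.22,0,.03)
for s in(1,-1): print(solver.inverse_kinematics(tq,R(TH+np.pi/2,s)))
snap('placed');print(st())
E
```

```text
[[0.0354, -0.0277, -0.0314], [0.0354, 0.0286, -0.0315]]
0.03541735514278248 0.00045428936491470964
t 26.3 home-frame tcp [-0.1101  0.0011  0.0301] F(home) [ 0.8  0.2 -2.7] w 0.0575 g 30.0
t 27.0 home-frame tcp [-0.1086  0.0009 -0.0224] F(home) [-0.8 -1.  -2.7] w 0.0577 g 30.0
t 27.7 home-frame tcp [-0.1084  0.0003 -0.0237] F(home) [1.4 2.1 4.7] w 0.0572 g 30.0
t 28.4 home-frame tcp [-0.1085  0.0005 -0.0245] F(home) [0.5 0.4 0.3] w 0.0916 g 0.0
[-0.20507034  1.02076324  1.18351811  1.62159439 -1.00103789  1.215261
 -0.32282962]
[ 0.1562282   0.71652304  0.49086874  1.59701468 -0.3968931   0.92880953
  2.4031902 ]
t 28.9 home-frame tcp [-0.1075  0.001   0.0488] F(home) [-0.9 -0.  -0.3] w 0.0920 g 0.0
```

View pics/placed.png

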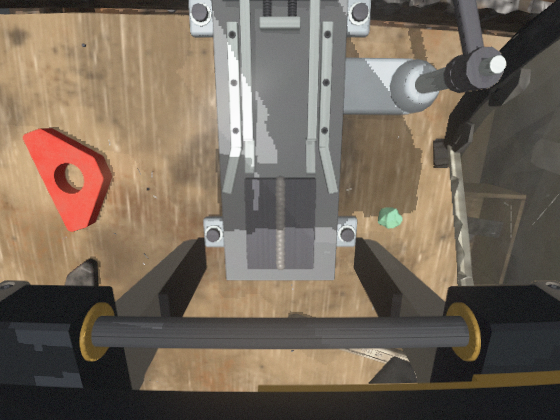

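```bash
python3 - <<'E'
from m import *
u=np.array([np.cos(TH),np.sin(TH),0])
env.movel(hp(-.182,.0,.03),rate=.25); effector.grasp(20)
env.movel(hp(-.182,.0,-.0225),rate=.12); f0=env.sense()['wrist_force']; print(st())
def go(x,r):
    env.movel(hp(x,0,-.0225),frame=R(TH,-1),rate=r); s=env.sense();F=-(s['wrist_force']-f0)@u
    print('%.4f act %.4f push %.1f t %.1f'%(x,(s['ee_pos']-H)@u,F,s['t'])); return F
for x,r in((-.163,.06),(-.15,.05),(-.135,.05),(-.12,.05),(-.105,.05),(-.09,.05),(-.075,.05),(-.066,.05),(-.060,.03)):
    if go(x,r)>17: print('high');break
print(st())
snap('push')
a=cv2.imread('pics/push.png');cv2.imwrite('pics/push2.png',cv2.resize(a[0:300,130:430],(600,600)))
E
```

```text
t 31.4 home-frame tcp [-0.1823  0.0002 -0.0228] F(home) [-0.  -0.1 -0.3] w 0.0005 g 0.0
-0.1630 act -0.1621 push 0.4 t 31.8
-0.1500 act -0.1492 push 0.0 t 32.2
-0.1350 act -0.1380 push 6.1 t 32.7
-0.1200 act -0.1219 push 4.3 t 33.1
-0.1050 act -0.1062 push 5.3 t 33.6
-0.0900 act -0.0906 push 3.9 t 34.0
-0.0750 act -0.0753 push 4.2 t 34.5
-0.0660 act -0.0662 push 3.9 t 34.8
-0.0600 act -0.0605 push 5.2 t 35.2
t 35.2 home-frame tcp [-0.0605  0.0001 -0.0225] F(home) [-5.2  0.2 -0.3] w 0.0003 g 2.6
```

View pics/push2.png

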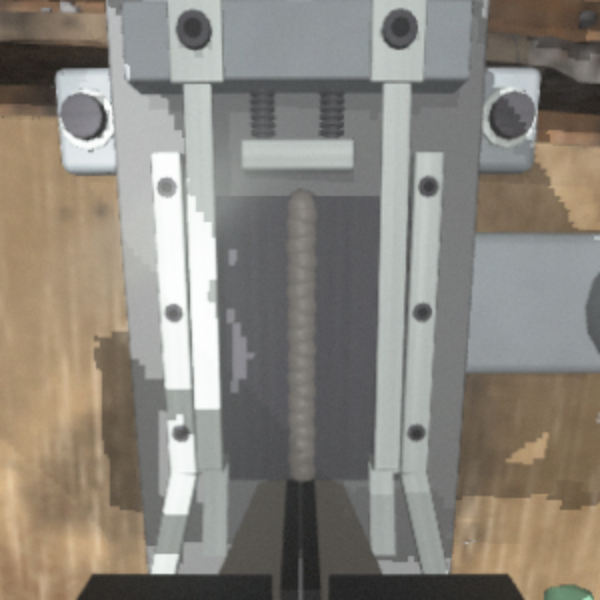

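```bash
python3 - <<'E'
from m import *
u=np.array([np.cos(TH),np.sin(TH),0])
f0=np.array([0,0,0.])
mx=0
for x in(-.056,-.054,-.053,-.052,-.051,-.050,-.049,-.0485,-.048,-.0475,-.047):
    env.movel(hp(x,0,-.0225),frame=R(TH,-1),rate=.02)
    F=np.mean([-(env.sense()['wrist_force'])@u for _ in range(1)]);s=env.sense()
    print('%.4f act %.4f push %.1f t %.1f'%(x,(s['ee_pos']-H)@u,F,s['t']))
    if F>16.5 or F<mx-3: break
    mx=max(mx,F)
snap('push3');a=cv2.imread('pics/push3.png');cv2.imwrite('pics/push4.png',cv2.resize(a[0:300,130:430],(600,600)))
E
```

```text
-0.0560 act -0.0568 push 5.3 t 35.6
-0.0540 act -0.0549 push 6.8 t 35.8
-0.0530 act -0.0541 push 5.8 t 36.1
-0.0520 act -0.0541 push 6.8 t 36.3
-0.0510 act -0.0539 push 9.8 t 36.6
-0.0500 act -0.0534 push 10.6 t 36.8
-0.0490 act -0.0517 push 4.6 t 37.1
```

View pics/push4.png

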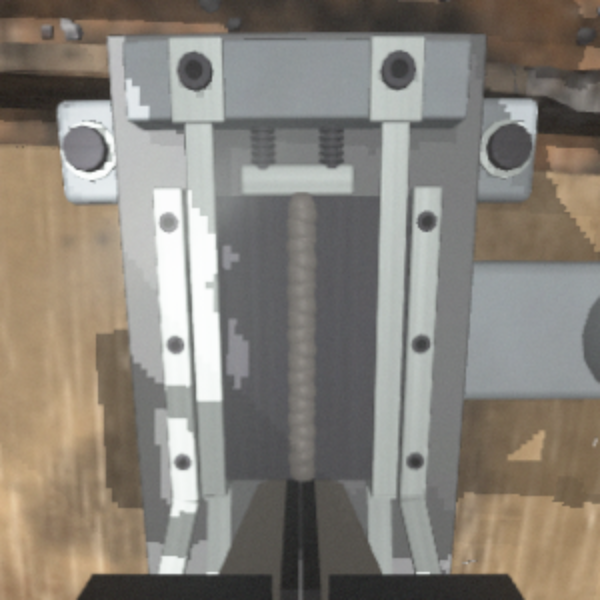

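```bash
python3 - <<'E'
from m import *
u=np.array([np.cos(TH),np.sin(TH),0])
mx=0
for x in np.arange(-.048,-.0405,.0007):
    env.movel(hp(x,0,-.0225),frame=R(TH,-1),rate=.02)
    s=env.sense();F=-(s['wrist_force'])@u;a=(s['ee_pos']-H)@u
    print('%.4f act %.4f push %.1f t %.1f'%(x,a,F,s['t']))
    if F>17 or (F<mx-2.5 and a>-.0505): break
    mx=max(mx,F)
snap('push5');a=cv2.imread('pics/push5.png');cv2.imwrite('pics/push6.png',cv2.resize(a[0:300,130:430],(600,600)))
E
```

```text
-0.0480 act -0.0510 push 7.7 t 37.4
-0.0473 act -0.0507 push 9.5 t 37.6
-0.0466 act -0.0504 push 9.7 t 37.9
-0.0459 act -0.0500 push 10.9 t 38.1
-0.0452 act -0.0497 push 10.5 t 38.4
-0.0445 act -0.0493 push 12.1 t 38.6
-0.0438 act -0.0489 push 11.9 t 38.9
-0.0431 act -0.0486 push 13.1 t 39.1
-0.0424 act -0.0481 push 13.0 t 39.4
-0.0417 act -0.0479 push 14.3 t 39.6
-0.0410 act -0.0478 push 15.4 t 39.9
```

View pics/push6.png

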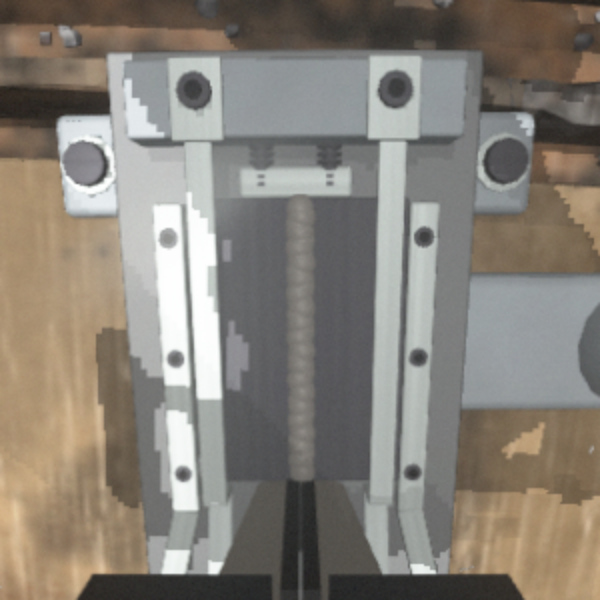

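```bash
python3 - <<'E'
from m import *
c,s=np.cos(TH),np.sin(TH)
for f in('placed','push','push3','push5'):
    uv=np.stack(np.meshgrid(np.arange(560),np.arange(420)),-1).reshape(-1,2);P=world(f,uv)-H
    x=c*P[:,0]+s*P[:,1];y=-s*P[:,0]+c*P[:,1];z=P[:,2]
    for sg in(1,-1):
        o=[]
        for x0 in(-.06,-.05,-.04,-.03,-.02,0,.03):
            k=(abs(x-x0)<.003)&(abs(y-sg*.024)<.0025)&(z>-.002)&(z<.03);o.append(round(float(np.median(z[k]))*1000,1) if k.sum()>2 else None)
        print(f,sg,o)
E
```

```text
placed 1 [11.5, 8.0, 17.5, 17.5, 17.6, 17.4, 17.3]
placed -1 [12.1, 8.1, 17.4, 17.5, 17.5, 17.6, 17.6]
push 1 [19.0, 14.4, 23.0, 22.7, 22.0, 20.8, 19.0]
push -1 [19.2, 14.4, 23.2, 22.9, 22.3, 21.1, 19.2]
push3 1 [13.9, 10.2, 19.3, 19.1, 18.9, 18.5, 18.0]
push3 -1 [15.5, 11.2, 20.4, 20.0, 19.9, 19.2, 18.5]
push5 1 [11.6, 8.0, 17.3, 17.5, 17.4, 17.4, 17.4]
push5 -1 [12.1, 8.1, 17.5, 17.7, 17.6, 17.6, 17.7]
```

```bash
python3 - <<'E'
from m import *
env.movel(hp(-.075,0,-.0225),rate=.06); env.movel(hp(-.10,0,.06),rate=.2)
print(st()); snap('after')
tips('wrist',['lens_knob','post_top','lens_centre'])
env.movel(hp(-.10,0,.13),rate=.25)
for n in('scene','side'):
    p,d=viewer.read_camera(n);i=viewer.camera_info(n);tips(n,['lens_knob','lens_centre'])
    uv=np.stack(np.meshgrid(np.arange(560),np.arange(420)),-1).reshape(-1,1,2).astype(float)
    q=cv2.undistortPoints(uv,np.array(i['intrinsics']),np.array(i['dist_coeffs']))[:,0];dd=d.ravel()
    P=np.c_[q[:,0]*dd,-q[:,1]*dd,-dd]@np.array(i['rotation']).T+i['eye']
    k=(dd>0)&(P[:,2]>.13)&(P[:,2]<.5)&(P[:,0]>.45)&(P[:,0]<.85)&(P[:,1]>-.05)&(P[:,1]<.25)
    Q=P[k]; h=np.histogram2d(Q[:,0],Q[:,1],bins=[np.arange(.45,.86,.05),np.arange(-.05,.26,.05)])[0].astype(int);print(h.tolist())
# knob blob in side view by depth
    k=(dd>0)&(abs(P[:,2]-.118)<.008)&(np.hypot(P[:,0]-.642,P[:,1]-.018)<.02);print('knob',k.sum(),P[k].mean(0) if k.any() else '')
print(env.sense()['t'])
for a in(0,21,57,90):
  for sg in(1,-1):
    o=[]
    for K in([.642,.018],[.5436,-.135]):
        y=sg*np.array([np.cos(np.radians(a)),np.sin(np.radians(a)),0]);z=np.array([0,0,-1.])
        r=solver.inverse_kinematics([*K,.085],np.column_stack([np.cross(y,z),y,z]));o.append(None if r is None else np.round(r,2).tolist())
    print(a,sg,o)
a=cv2.imread('pics/after.png');cv2.imwrite('pics/after2.png',cv2.resize(a[0:300,130:530],(800,600)))
E
```

```text
t 41.2 home-frame tcp [-0.0987  0.0002  0.0593] F(home) [ 0.4 -0.6 -0.1] w 0.0003 g 0.0
lens_knob []
post_top [([0.6966, -0.1282, 0.1204], 0.57), ([0.6148, -0.1714, 0.0331], 0.41)]
lens_centre []
lens_knob [([0.5974, -0.3033, 0.0291], 0.44)]
lens_centre [([0.6557, -0.0274, 0.0971], 0.65)]
[[0, 0, 0, 0, 0, 0], [0, 0, 0, 0, 0, 0], [0, 0, 0, 0, 0, 0], [0, 0, 0, 0, 0, 0], [0, 0, 0, 0, 0, 0], [0, 0, 4, 112, 132, 49], [0, 7, 0, 19, 94, 66], [4, 4, 0, 0, 0, 10]]
knob 0 
lens_knob [([0.6433, 0.0161, 0.1188], 0.87), ([0.4069, -0.2124, 0.0023], 0.38)]
lens_centre [([0.6575, -0.0247, 0.1], 0.9)]
[[0, 0, 0, 0, 0, 0], [0, 0, 0, 0, 0, 0], [0, 0, 0, 0, 0, 0], [0, 0, 0, 0, 0, 0], [0, 0, 0, 0, 0, 0], [0, 0, 34, 16, 27, 28], [0, 0, 21, 1, 3, 44], [58, 0, 94, 83, 75, 38]]
knob 0 
42.1417
0 1 [[-0.71, 0.74, 0.93, 1.75, -0.69, 1.01, 0.48], [-0.53, 0.62, 0.96, 1.95, -0.65, 0.91, 0.77]]
0 -1 [[0.39, 0.68, -0.67, 1.67, 0.5, 0.97, 2.68], [0.85, 0.64, -0.89, 1.87, 0.61, 0.94, 2.82]]
21 1 [[-0.66, 0.71, 0.85, 1.74, -0.63, 0.98, 0.8], [-0.48, 0.59, 0.88, 1.95, -0.59, 0.88, 1.08]]
21 -1 [[-0.9, 1.14, 1.46, 1.76, -1.16, 1.39, -1.98], [-0.73, 1.08, 1.5, 1.96, -1.13, 1.33, -1.62]]
57 1 [[-0.58, 0.66, 0.71, 1.74, -0.52, 0.94, 1.34], [-0.39, 0.53, 0.74, 1.95, -0.48, 0.84, 1.61]]
57 -1 [[-0.88, 1.05, 1.37, 1.76, -1.08, 1.3, -1.4], [-0.72, 0.96, 1.4, 1.96, -1.04, 1.22, -1.06]]
90 1 [[-0.49, 0.62, 0.57, 1.73, -0.41, 0.91, 1.83], [-0.28, 0.49, 0.59, 1.94, -0.37, 0.82, 2.09]]
90 -1 [[-0.86, 0.96, 1.26, 1.75, -0.99, 1.21, -0.88], [-0.69, 0.86, 1.3, 1.96, -0.95, 1.12, -0.55]]
```

View pics/after2.png

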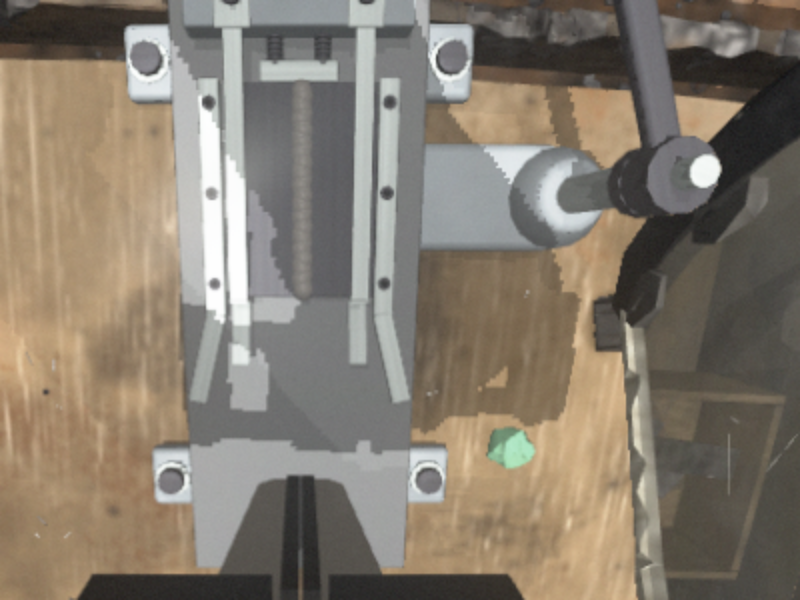

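```bash
cat > lens.py <<'E'
from m import *
post=hp(0,-.11,0)[:2]; Ry=R(0,1)
def kn(deg,z): a=np.radians(deg); return [*(post+.1545*np.array([np.cos(a),np.sin(a)])),z]
E
python3 - <<'E'
from lens import *
print(Ry.tolist(),kn(111.2,0))
env.reach([.52,-.12,.17],Ry); effector.release()
env.movel(kn(111.2,.15),frame=Ry,rate=.2)
env.movel(kn(111.2,.0865),frame=Ry,rate=.1);print(st())
effector.grasp(8);print(st(),env.sense()['ee_pos'])
E
```

```text
[[-1.0, -0.0, 0.0], [0.0, 1.0, 0.0], [-0.0, 0.0, -1.0]] [np.float64(0.6422068901681334), np.float64(0.016025736865857343), 0]
t 46.4 home-frame tcp [ 0.1463 -0.0614  0.0569] F(home) [-0.9  0.  -0.3] w 0.0921 g 0.0
t 47.6 home-frame tcp [ 0.1456 -0.0612  0.0565] F(home) [-2.7 -1.2 -1. ] w 0.0127 g 8.0 [0.64246213 0.01507077 0.08652112]
```

```bash
python3 - <<'E'
from lens import *
for a in(122,133,144,155,166,176,181,182.7,183.3):
    env.movel(kn(a,.0865),frame=Ry,rate=.1); print(a,st())
    if np.linalg.norm(env.sense()['wrist_force'])>12: break
viewer.read_camera('side');tips('side',['lens_knob','lens_centre'],1)
E
```

```text
122 t 48.0 home-frame tcp [ 0.1345 -0.0347  0.0566] F(home) [-3.3 -1.4 -2.9] w 0.0122 g 8.0
133 t 48.5 home-frame tcp [ 0.1186 -0.01    0.0565] F(home) [ 0.1 -0.   0.1] w 0.0123 g 8.0
144 t 48.9 home-frame tcp [0.0966 0.0119 0.0563] F(home) [3.  2.6 2.4] w 0.0120 g 8.0
155 t 49.4 home-frame tcp [0.072  0.027  0.0563] F(home) [1.  4.7 0.4] w 0.0123 g 8.0
166 t 49.8 home-frame tcp [0.0444 0.0375 0.0564] F(home) [ 1.   2.3 -1. ] w 0.0123 g 8.0
176 t 50.2 home-frame tcp [0.0177 0.0428 0.0565] F(home) [ 0.7 -0.1 -2.6] w 0.0124 g 8.0
181 t 50.5 home-frame tcp [0.0042 0.044  0.0566] F(home) [-0.3  0.1 -1.4] w 0.0121 g 8.0
182.7 t 50.8 home-frame tcp [-0.0001  0.0442  0.0566] F(home) [ 1.1 -1.4 -2. ] w 0.0124 g 8.0
183.3 t 51.0 home-frame tcp [-0.0014  0.0443  0.0566] F(home) [ 0.2 -1.  -0.5] w 0.0125 g 8.0
lens_knob [([0.5411, -0.1337, 0.1138], 0.75)]
lens_centre []
```

```bash
python3 - <<'E'
from lens import *
u=np.array([np.cos(TH),np.sin(TH),0])
for a in(183.8,184.3,184.8,185.3,185.8):
    env.movel(kn(a,.0865),frame=Ry,rate=.03); print(a,st())
    if env.sense()['wrist_force']@u>3: break
effector.release(); p=env.sense()['ee_pos']
env.movel([p[0],p[1],.19],rate=.15)
env.reach([.45,-.36,.30],Ry); print(st())
for c in('scene','side'):
    im,_=viewer.read_camera(c); tips(c,['lens_knob','lens_centre','coupon'],1)
    cv2.imwrite(f'pics/fin_{c}.png',im[:,:,::-1])
cv2.imwrite('pics/fin.png',np.hstack([cv2.resize(cv2.imread('pics/fin_scene.png')[120:270,190:340],(400,400)),cv2.resize(cv2.imread('pics/fin_side.png')[120:270,220:370],(400,400))]))
E
```

```text
183.8 t 51.4 home-frame tcp [-0.0014  0.0444  0.0565] F(home) [ 5.5 -0.2  0.6] w 0.0126 g 8.0
t 54.5 home-frame tcp [-0.2182  0.1478  0.2689] F(home) [ 1.5 -0.4 -0. ] w 0.0917 g 0.0
lens_knob [([0.5409, -0.1354, 0.1117], 0.86)]
lens_centre [([0.5879, -0.136, 0.0971], 0.89)]
coupon [([0.5898, -0.1377, 0.0315], 0.58)]
lens_knob [([0.5425, -0.1348, 0.1156], 0.72)]
lens_centre [([0.5872, -0.1342, 0.0981], 0.78)]
coupon []
```

View pics/fin.png

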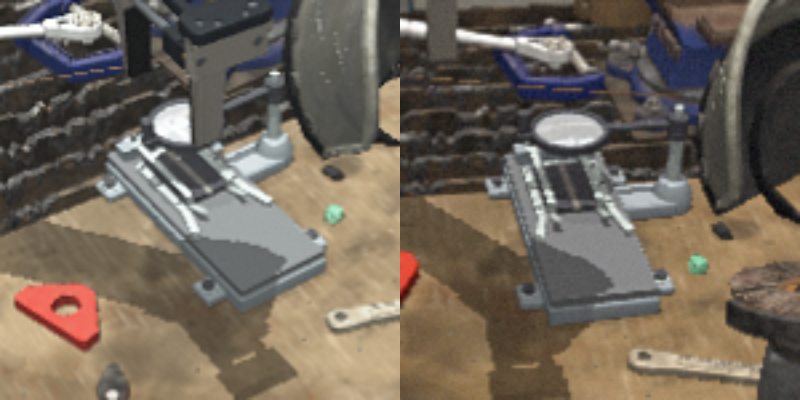

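The lens is over home at its end stop, the coupon is held behind both clips, and the bystanders have not moved. I'm handing the job in.

```bash
python3 -c "
from m import *
print(workorder.finish_job())"
```

```text
the job is handed in; nothing more can be done
None
```

Job handed in at about 55 s: the coupon is on the stage bead up, held against the sprung stop with both clips down behind its tail (peak push about 15 N), and the lens is at its end stop over the coupon, with the gripper clear of everything. The first grip closed on air because the fingertips sit 26 mm behind the stated TCP; after measuring that on the bench, the second grip held.

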